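# Open the paddle-latched document locker

### The arm

A 6-joint arm with a two-finger parallel gripper is mounted at the origin on the work surface. World frame = base frame: x ahead of the robot, y to its left, z up, the work surface at z = 0. Lengths are in m, angles in rad, forces in N, time in s.
With the tool pointing down it reaches from about 0.3 to 0.75 m from the base axis. Payload 8.5 kg.
Tool frame: the origin (TCP) lies on the centre line of the jaws, within the pads' length; the fingertips stand r.tcp_to_tips ahead of it and the grasp point (between the pads) lies 5 mm behind it (r.tcp_to_tips is the distance from the TCP to the fingertips, in m); y points along the fingers, x is the direction in which the jaws open and shut, and the axes are right-handed (so a half turn about y gives the same grasp; the last joint's range is limited). The gripper opens to 88 mm and grips with 3 to 60 N. Pads are 18 mm wide; open, the fingers measure 123 mm over their backs; the gripper's body (75 mm by 187 mm) begins 45 mm behind the grasp point.
Start: joints at [1.075, 0.381, 1.297, -0, 1.464, -0.215], TCP at [0.152, 0.528, 0.253] pointing down, gripper open.
Joint ranges: [-3.11, 3.11], [-0.89, 2.33], [0.22, 2.48], [-1.42, 4.56], [0.17, 2.85], [-2.88, 2.88]. Speed limits (rad/s): [2.39, 2.39, 3.14, 3.14, 3.14, 3.14].

### API

Orientations are given as a unit quaternion [w, x, y, z].
In Python, from cell import get_state, cams, workorder, models, r gives the robot as it stands.
- The arm moves only by the tool move_arm, never from a script. Its argument "increments" is a list that holds one entry, the list of rows, each a list of 5 numbers: the shift along the tool's x, y, z in cm, then the turn about the tool's y in rad, then the finger opening in cm, from 0 to 8.81. A call has 1 to 12 rows; each row is the pose to reach, as a shift and turn from the pose commanded when the call began, along the tool's axes at that moment; what a row does not reach only later rows make up. A row lasts 1/10 s, in which the tool goes at most 50 mm and 8.59 degrees, less where a joint would pass 70% of its speed; a pose out of reach is approached as far as the arm can. A call with a gripper value outside its range is refused whole. The fingers move at their own pace and stop on an object; "force" is the grip in N (left out, the last holds). Time passes only in rows, so rows that repeat a pose let the fingers close. It gives the time, the measured TCP pose, the force and the opening at its end, in the units of the state.
- get_state(): the state, without advancing time (a new reading comes with each control period).
- cams.read_camera(name): name is "scene" or "top"; returns a dict with "image" (480x640x3 uint8, blue, green, red), "fx", "fy", "cx", "cy" (pixels), "k1" (the pictures are not rectified: a ray, as slopes to the right and down, at radius r is drawn at 1 + k1 r^2 times it, then the intrinsics apply), "extrinsics" (4x4, takes a point from world to camera coordinates). Camera axes: x right, y down, z forward; pixel columns grow to the right and rows downward; lengths in m; the calibration is good to about 2 mm. A picture is of the moment at which its call begins. There is no depth.
- workorder.close_job(): hands the job in, once; it reports no verdict.
Trained networks look in the newest picture that a camera, given by its name, has taken for a name from the list of things; names that differ only in an ending like _2 or _b are one class to them, and where a whole thing is asked for, a point or a joint stands for the part that bears it (a point fixed in the world has none). Each returns a list of dicts, best first, with "confidence" (0 to 1); they miss things now and then, are a little off and sometimes report something else, mostly with a low value. They report only what shows in the picture. A call takes as long as a camera call.
- models.look_for(camera, thing): "box" ([left, top, right, bottom] in pixels, round what is visible of it).
The state is a dict: "time": time; "q": joint angles; "qd": joint speeds; "joint_efforts": joint torques, N m; "ee_pos": TCP position; "orientation": TCP orientation; "contact_force": force on the tool from outside, world axes, zero at the start; "wrist_torque": the same for the moment, N m; "finger_gap": finger opening in m.
Only numpy, scipy, OpenCV 4.12 (cv2) and the standard library are available. Lean on these libraries where they do the work, as an engineer would, in place of code of your own. Each camera call takes 0.05 s, during which the arm holds its last target.

### The job

Open the little yellow-doored document locker on the desk: lift the black paddle handle until its hidden pawl is out of the keeper, keep it lifted and swing the door wide open, about square to the locker's front, then let go so that the door stands open by itself. Be gentle with the latch: never haul on the door while it is still caught and never strain the paddle against its end stop, do not fling the door, and leave the mug, the pencil pot and the clock where they are.

Things in the scene. Friction and masses are not known exactly. Their poses are not given: they have to be found in the camera images.
- cabinet: White steel document locker fixed to the desk, 200 deep (x) x 200 wide (y) x 170 high mm. Origin: centre of its underside; its x axis points from the door to the back, y towards the hinge side (the left, for one facing the door), z up. The door faces away from the robot to its right. The 14 mm thick door covers the whole front (its outer face lies at x = -114 mm).
- door (a joint): Angle of the yellow door (196 wide, 160 high, 14 mm thick, 0.5 to 1 kg) in rad: 0 shut, growing as it swings out from the locker, at most 1.8. Upright hinge on the left edge (the locker's +y side), so seen from above the door turns clockwise as it opens. It swings under about 1 N at the handle and stays where it is left. Latched, it has only about 3 mm of play.
- door_hinge (a point): Point on the door's upright hinge axis, in the plane of the door's outer face, 138 mm above the desk (the height of the paddle's pivot). Turns with the door: x points into the door (square to it), y along the door from its free edge to the hinge, z up.
- paddle_grip (a point): Where the paddle's tab is best held: middle of the tab, 46 mm out from the door face, 160 mm from the hinge axis along the door, 138 mm above the desk when down (32 below the locker's top). Turns with the paddle: x along the tab towards the door, y along the door towards the hinge. Hold the tab from above by its two sides (30 mm apart, fingers closing along y); it tips by up to 24 degrees as it lifts.
- paddle: Paddle. Origin: its pivot (level axis along the door), 4 mm out from the door face, 138 mm up, 42 mm from the grip point. Tab: black bar 12 thick, 30 wide, ending in a red lip 40 wide, 8 long, 72 mm out from the door; the lip stops fingers slipping off. Lifting the tab lowers a pawl behind the door; a light spring (1.5 to 3.5 N at the grip) returns it.
- keeper: Steel keeper fixed inside, unseen, 36 mm behind the door face at pivot height. Its strike (holds the pawl) and ledge (paddle's end stop) are set up or down by hand, different each time, so this pose does not tell where: the pawl is free after 2.5 to 14 mm of lift at the grip; 2 to 3 mm on it meets the hard stop, a sudden rise in force. Keep it up until the door is 15 degrees open. Bears 20 N at most.
- mug: Blue mug, 80 mm wide, 90 high, handle 30 mm out, standing on the desk behind the locker. Origin: centre of its underside.
- pencil_pot: Terracotta-coloured pot, 72 mm wide, 95 high, with pencils to 150 mm, on the desk beside the locker, on the latch side, at least 180 mm from the locker's middle. Origin: centre of its underside.
- clock: Round red alarm clock, 84 mm wide, 30 thick, 89 high, standing on the desk beyond the pencil pot, off the locker's back corner on the latch side. Origin: centre of its underside.

How it is judged:
On the way:
1. the door is unlatched and ajar (value of joint door above 0.25 rad), for 0.05 s.
At the end, for the whole second after the job is handed in: The door stands open by at least 1.2 rad (69 degrees) and is still (under 0.05 rad/s), and the mug, pencil pot and clock are each within 20 mm of where they began (value of joint door above 1.2 rad and velocity of joint door between -0.05 and 0.05 rad/s and distance of each of mug, pencil_pot, clock from where it was at the start of the episode below 0.02 m); the robot touches nothing.
It fails at once if the pawl is strained against its keeper or end stop (more than 20 N) (contact force between paddle and keeper above 20 N).
It fails at once if the door is flung (faster than 2 rad/s) (velocity of joint door above 2 rad/s or velocity of joint door below -2 rad/s).
It fails at once if a bystander is pushed 20 mm or tipped (distance of any of mug, pencil_pot, clock from where it was at the start of the episode above 0.02 m or angle between any of mug, pencil_pot, clock's own z axis and vertical above 0.35 rad).
It also fails if it takes over 59 s, if anything falls off the work surface, if the arm or the gripper's body presses on something with over 40 N, if the wrist force passes 120 N, or if a joint passes its speed limit or range.

## Working session

There is one attempt and no reset: what is moved stays moved. The work goes in short steps, Python scripts to look and compute and a tool call to move; the robot and the scene stay as the last step left them, time stands still between calls to the robot, and variables do not carry over. Pictures are saved under pics/ and viewed, and the job is handed in when it is done.

Besides the shell and the picture viewer there is one more tool, called after "Emit:" as name([rows], argument=value, ...), one row to a line, values as JSON. move_arm: Moves the arm, as the interface text tells. Its arguments: {"type":"object","properties":{"increments":{"type":"array"},"force":{"type":"number"}},"required":["increments"]}

```bash
ls; mkdir -p pics
python3 - <<'E'
from cell import get_state,cams,models,r
import cv2
print(get_state(), r.tcp_to_tips)
for c in ("scene","top"):
    d=cams.read_camera(c); cv2.imwrite(f"pics/{c}0.png",d["image"]); print({k:v for k,v in d.items() if k!="image"})
    for t in ("cabinet","door","paddle","mug","pencil_pot","clock"):
        print(c,t,models.look_for(c,t)[:2])
E
```

```text
pics
{'time': 0.0, 'q': array([ 1.07469166e+00,  3.81169436e-01,  1.29826727e+00, -3.22550266e-05,
        1.46360815e+00, -2.15305742e-01]), 'qd': array([ 0.0003994 ,  0.00157464, -0.00138539,  0.00021842,  0.00091185,
       -0.00073182]), 'joint_efforts': array([-1.22158894e-03, -4.37961137e+01, -2.24545169e+01,  7.11425627e-02,
        3.54588556e-02, -1.20166219e-04]), 'ee_pos': array([0.15229808, 0.52821043, 0.25214983]), 'orientation': array([-0.56482433,  0.56527273,  0.42464959, -0.42557366]), 'contact_force': array([ 0.16062688, -0.27803305, -0.05845274]), 'wrist_torque': array([-0.03696518, -0.014801  , -0.04519166]), 'finger_gap': 0.08801997995047633} 0.014
{'fx': 495.32001928465036, 'fy': 495.32001928465036, 'cx': 321.4756792004173, 'cy': 232.36316214677763, 'k1': 0.027831218615514533, 'extrinsics': array([[-0.09362354,  0.9955932 , -0.00536771, -0.14404333],
       [ 0.68213876,  0.06021795, -0.72873899, -0.31232448],
       [-0.72520435, -0.07188865, -0.68477053,  1.45877529],
       [ 0.        ,  0.        ,  0.        ,  1.        ]])}
scene cabinet [{'box': [244.2,
[... 757 characters left out ...]
7028,  0.00790645,  0.1946273 ],
       [-0.99029614, -0.02528143, -0.13665432,  0.57946961],
       [ 0.13680915, -0.0044913 , -0.99058724,  0.76068962],
       [ 0.        ,  0.        ,  0.        ,  1.        ]])}
top cabinet [{'box': [244.8, 184.6, 445.5, 395.1], 'confidence': 0.58}]
top door [{'box': [382.7, 186.2, 424.5, 225.3], 'confidence': 0.19}]
top paddle [{'box': [380.8, 187.1, 424.2, 226.8], 'confidence': 0.92}, {'box': [246.9, 188.2, 443.7, 393.4], 'confidence': 0.61}]
top mug [{'box': [192.3, 276.7, 251.8, 346.8], 'confidence': 0.94}]
top pencil_pot [{'box': [246.4, 192.4, 291.6, 243.8], 'confidence': 0.9}]
top clock [{'box': [169.6, 216.8, 218.6, 260.0], 'confidence': 0.78}]
```

View pics/scene0.png

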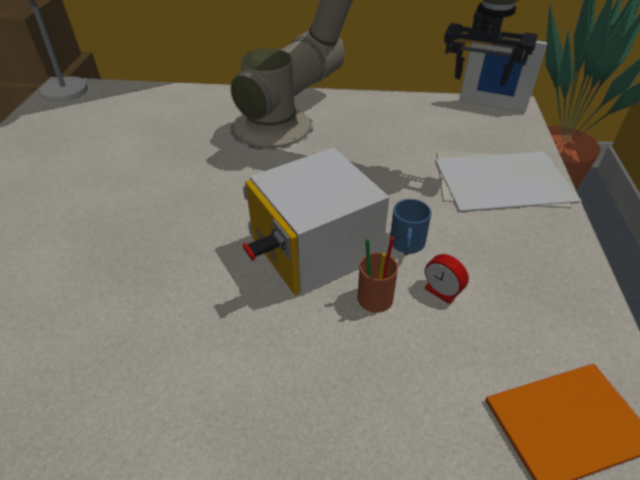

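View pics/top0.png

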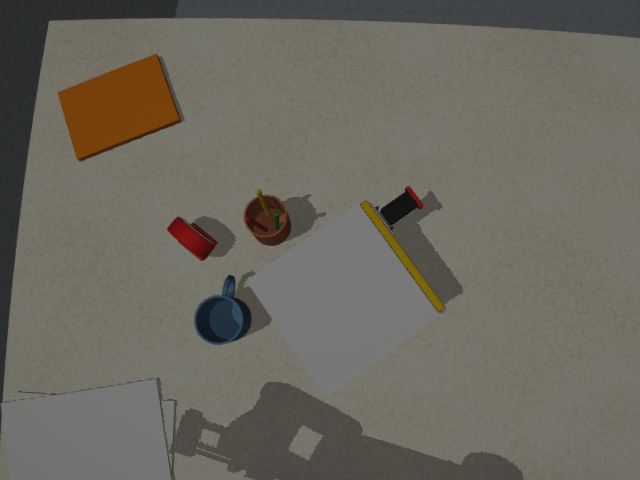

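The scene view shows the locker in the middle, its yellow door facing right and away from the robot, with the paddle at (265,245). In the top view the door strip runs from (365,203) to (441,308) and the red lip is at (414,197). The pot, clock and mug are all to the left. Next I'll measure the locker pose.

```bash
cat > h.py <<'E'
import numpy as np, cv2
from scipy.optimize import least_squares
def proj(d,P):
    P=np.atleast_2d(P); E=d["extrinsics"]; c=P@E[:3,:3].T+E[:3,3]
    s=c[:,:2]/c[:,2:]; s=s*(1+d["k1"]*(s**2).sum(1,keepdims=True))
    return s*[d["fx"],d["fy"]]+[d["cx"],d["cy"]]
def unproj(d,px,z):
    px=np.atleast_2d(px).astype(float); u=(px-[d["cx"],d["cy"]])/[d["fx"],d["fy"]]; s=u.copy()
    for _ in range(20): s=u/(1+d["k1"]*(s**2).sum(1,keepdims=True))
    E=d["extrinsics"]; R=E[:3,:3]; o=-R.T@E[:3,3]; v=np.c_[s,np.ones(len(s))]@R
    return o+v*((z-o[2])/v[:,2])[:,None]
def masks(im):
    hsv=cv2.cvtColor(im,cv2.COLOR_BGR2HSV); H,S,V=cv2.split(hsv)
    return dict(yellow=((H>18)&(H<32)&(S>180)&(V>90)),red=((H<6)|(H>175))&(S>190)&(V>90))
E
python3 - <<'E'
from h import *
from cell import cams
t=cams.read_camera("top"); s=cams.read_camera("scene")
im=t["image"]; m=masks(im)
y=m["yellow"].astype(np.uint8)
n,l,st,ce=cv2.connectedComponentsWithStats(y); k=1+np.argmax(st[1:,4]); pts=np.argwhere(l==k)[:,::-1]
print(st[k]); 
for z in(.165,.17):
    w=unproj(t,pts,z)[:,:2].astype(np.float32); print(z,cv2.minAreaRect(w), cv2.boxPoints(cv2.minAreaRect(w)))
r=m["red"].astype(np.uint8); r[:, :370]=0; p=np.argwhere(r>0)[:,::-1]; print(len(p),p.mean(0)); w=unproj(t,p,.144)[:,:2].astype(np.float32); print(cv2.minAreaRect(w))
# white top: gray-level, low sat
g=cv2.cvtColor(im,cv2.COLOR_BGR2HSV); print(im[290,330],im[250,520],im[280,440],im[400,340])
wm=((g[...,1]<14)&(abs(g[...,2].astype(int)-im[290,330].max())<12)).astype(np.uint8)
wm=cv2.morphologyEx(wm,cv2.MORPH_OPEN,np.ones((5,5)))
n,l,st,ce=cv2.connectedComponentsWithStats(wm); k=l[290,330];print(st[k])
c=np.argwhere(l==k)[:,::-1]; w=unproj(t,c,.17)[:,:2].astype(np.float32); print(cv2.minAreaRect(w)); print(cv2.boxPoints(cv2.minAreaRect(w)))
E
```

```text
[ 361  201   83  110 1022]
0.165 ((0.5534511208534241, 0.09984997659921646), (0.1941664218902588, 0.011892860755324364), 36.675540924072266) [[0.47203568 0.04663306]
 [0.47913912 0.03709462]
 [0.6348666  0.15306689]
 [0.62776315 0.16260533]]
0.17 ((0.5527874231338501, 0.10069642961025238), (0.1927090883255005, 0.011803599074482918), 36.675567626953125) [[0.47198313 0.0478789 ]
 [0.47903317 0.03841206]
 [0.6335917  0.15351395]
 [0.6265417  0.1629808 ]]
73 [414.46575342 196.78082192]
((0.6473631858825684, 0.07666471600532532), (0.03614052012562752, 0.005364847369492054), 35.661155700683594)
[120 120 120] [105 115 118] [72 80 82] [110 119 119]
[  248   205   189   190 19254]
((0.48876285552978516, 0.18608100712299347), (0.20149093866348267, 0.19921672344207764), 36.364505767822266)
[[0.34857664 0.20655775]
 [0.46669623 0.04613624]
 [0.62894905 0.16560426]
 [0.51082945 0.32602578]]
```

```bash
cat >> h.py <<'E'
from scipy.spatial.transform import Rotation as Ro
phi=np.radians(36.5); e0=np.array([np.cos(phi),np.sin(phi)]); n0=np.array([e0[1],-e0[0]])
C=np.array([.489,.1860]); H=C+.114*n0-.098*e0
def grip(th,out=.046,along=.160):
    c,s=np.cos(th),np.sin(th); R=np.array([[c,s],[-s,c]])
    return H+R@(along*e0+out*n0)
def toolR(st):
    q=st["orientation"]; return Ro.from_quat([q[1],q[2],q[3],q[0]]).as_matrix()
def inc(st,p): return toolR(st).T@(np.array(p)-st["ee_pos"])*100
def yaw_need(st,th=0.):
    R=toolR(st); a=np.arctan2(R[1,0],R[0,0]); tgt=phi-th
    d=(tgt-a+np.pi/2)%np.pi-np.pi/2   # world yaw change
    return -d if R[2,1]<0 else d      # turn about tool y
E
python3 - <<'E'
from h import *
from cell import *
st=get_state(); print(toolR(st).round(3)); print(H,grip(0),grip(1.4)); print(yaw_need(st),inc(st,[*grip(0),.25]),inc(st,[*grip(0),.20]))
t=cams.read_camera("top"); s=cams.read_camera("scene")
g=grip(0,.068); P=[[*g,.138],[*H,.165],[*grip(0,0,.196),.165]]
print(proj(t,P),proj(s,P))
E
```

```text
[[ 0.277  0.    -0.961]
 [ 0.961  0.     0.277]
 [ 0.    -1.    -0.   ]]
[0.47803183 0.03606768] [0.63401077 0.09426192] [ 0.56189061 -0.10775062]
0.6529688294833452 [-28.3734484    0.27447536 -58.30427494] [-28.3736072    5.27447536 -58.30418832]
[[413.51741255 197.6241792 ]
 [444.97256919 307.35798334]
 [366.27044209 199.15896203]] [[249.52508476 250.8237163 ]
 [244.96809105 180.46573996]
 [291.74105069 238.13670365]]
```

Emit:
move_arm([
  [[-1,0,-2,0.02,8.8],[-3,0,-6,0.07,8.8],[-5,0,-10,0.12,8.8],[-7,0,-14.4,0.17,8.8],[-9.4,0,-19.2,0.23,8.8],[-11.7,0,-24,0.28,8.8],[-14,0,-28.8,0.33,8.8],[-16.4,0,-33.6,0.38,8.8],[-18.7,0,-38.4,0.44,8.8],[-21,0,-43.2,0.5,8.8],[-23,0,-47,0.57,8.8],[-24,0,-50,0.65,8.8]],
], force=10)

```text
time: 2.1
ee_pos: [0.5677, 0.1571, 0.2528]
orientation: [-0.672, 0.672, 0.221, -0.221]
contact_force: [-0.1, 1.3, 0.4]
finger_gap: 0.0881
```

```bash
cat > s.py <<'E'
from h import *
from cell import *
st=get_state(); print(st["time"],st["q"].round(2),st["ee_pos"].round(4),st["contact_force"].round(2),st["finger_gap"],yaw_need(st),inc(st,[*grip(0),.20]))
E
python3 s.py
```

```text
2.1 [ 0.07  0.45  1.18 -0.    1.51 -0.57] [0.5677 0.1571 0.2528] [-0.12  1.32  0.38] 0.08814685288160112 -0.0010982204865961354 [ 1.5992364   5.28670819 -8.9936153 ]
```

Emit:
move_arm([
  [[0.5,0,-3,0,8.8],[1.2,0,-6.5,0,8.8],[1.6,1,-9,0,8.8],[1.6,3,-9,0,8.8],[1.6,5.3,-9,0,8.8],[1.6,7.3,-9,0,8.8],[1.6,9,-9,0,8.8],[1.6,9,-9,0,8.8]],
])

```text
time: 2.9
ee_pos: [0.632, 0.0966, 0.1604]
orientation: [0.672, -0.671, -0.221, 0.224]
contact_force: [-0.7, -0.5, 0.3]
finger_gap: 0.0879
```

```bash
python3 s.py
python3 - <<'E'
from cell import *
import cv2
for c,(y,x) in dict(scene=(120,160),top=(100,280)).items():
    im=cams.read_camera(c)["image"][y:y+200,x:x+240]; cv2.imwrite(f"pics/{c}1.png",cv2.resize(im,None,fx=3,fy=3))
E
```

```text
2.9 [-0.03  0.61  1.17 -0.    1.37 -0.67] [0.632  0.0966 0.1604] [-0.74 -0.45  0.28] 0.08793236114594756 0.002862954063870937 [ 0.00704024 -3.96043607 -0.29708337]
```

View pics/scene1.png

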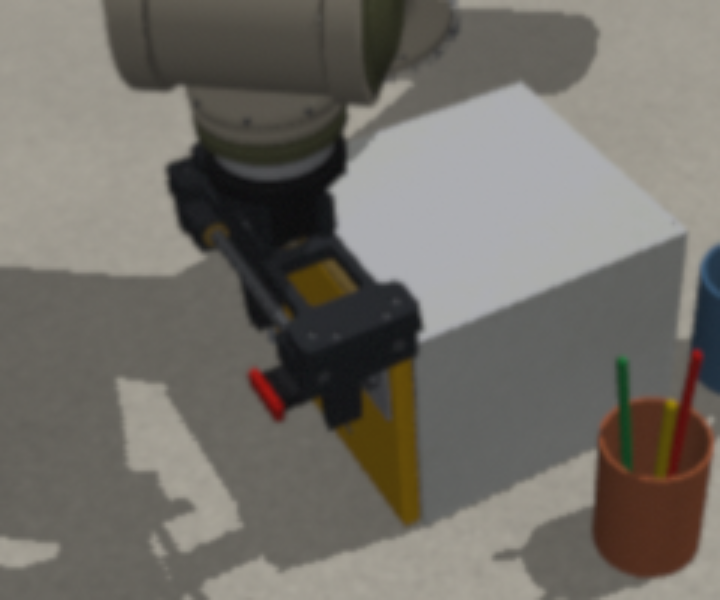

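View pics/top1.png

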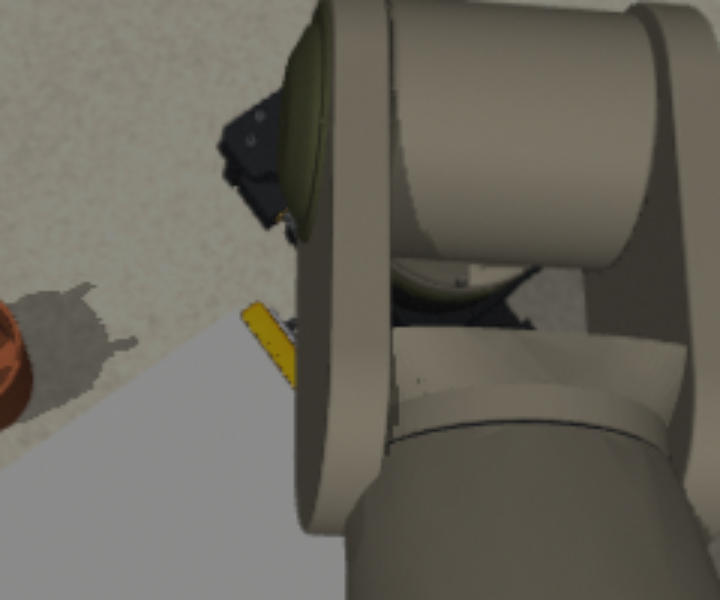

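The fingers straddle the tab: the red lip at about (265,395) in the crop is clear of them. Now I'll go down and close softly.

Emit:
move_arm([
  [[0,1,-0.1,0,8.8],[0,2,-0.1,0,8.8],[0,2.7,-0.1,0,8.8],[0,2.7,-0.1,0,8.8]],
])

```text
time: 3.4
ee_pos: [0.633, 0.0958, 0.1344]
orientation: [0.671, -0.671, -0.222, 0.223]
contact_force: [-0.7, -0.3, 1.0]
finger_gap: 0.0884
```

```bash
python3 s.py
```

```text
3.4 [-0.03  0.64  1.2  -0.    1.31 -0.67] [0.633  0.0958 0.1344] [-0.74 -0.33  0.97] 0.08838260885728906 0.0029176720925063737 [-0.02498591 -6.55857166 -0.17776146]
```

Emit:
move_arm([
  [[0,0.1,-0.1,0,6],[0,0.1,-0.1,0,4],[0,0.1,-0.1,0,2.5],[0,0.1,-0.1,0,2.5],[0,0.1,-0.1,0,2.5],[0,0.1,-0.1,0,2.5],[0,0.1,-0.1,0,2.5],[0,0.1,-0.1,0,2.5]],
], force=10)

```text
time: 4.2
ee_pos: [0.6335, 0.0945, 0.1346]
orientation: [-0.671, 0.671, 0.222, -0.223]
contact_force: [-3.1, -1.7, 2.3]
finger_gap: 0.0299
```

```bash
python3 s.py
```

```text
4.2 [-0.04  0.64  1.2  -0.    1.31 -0.68] [0.6335 0.0945 0.1346] [-3.1  -1.68  2.27] 0.029883237280452776 0.002925897021197832 [ 0.01385399 -6.53590857 -0.0518869 ]
```

Holding the tab at 29.9 mm. I'll lift in small steps, watching the vertical force for the stop.

Emit:
move_arm([
  [[-0.05,-0.1,0,0,2.5],[-0.05,-0.2,0,0,2.5],[-0.05,-0.2,0,0,2.5]],
])

```text
time: 4.5
ee_pos: [0.6334, 0.0945, 0.1364]
orientation: [-0.671, 0.671, 0.222, -0.223]
contact_force: [-2.5, -4.2, -3.6]
finger_gap: 0.03
```

Emit:
move_arm([
  [[0,-0.1,0,0,2.5],[0,-0.1,0,0,2.5]],
])

```text
time: 4.7
ee_pos: [0.6334, 0.0945, 0.1376]
orientation: [-0.671, 0.671, 0.222, -0.223]
contact_force: [-2.7, -4.0, -4.3]
finger_gap: 0.0293
```

Emit:
move_arm([
  [[0,-0.1,0,0,2.5],[0,-0.1,0,0,2.5]],
])

```text
time: 4.9
ee_pos: [0.6334, 0.0946, 0.1387]
orientation: [0.671, -0.671, -0.222, 0.223]
contact_force: [-3.7, -4.1, -3.8]
finger_gap: 0.0301
```

Emit:
move_arm([
  [[-0.1,-0.1,0,0,2.5],[-0.1,-0.1,0,0,2.5]],
])

```text
time: 5.1
ee_pos: [0.6333, 0.0946, 0.1401]
orientation: [0.671, -0.671, -0.223, 0.222]
contact_force: [0.0, -0.6, -3.2]
finger_gap: 0.0294
```

Emit:
move_arm([
  [[0,-0.1,0.02,0,2.5],[0,-0.1,0.02,0,2.5]],
])

```text
time: 5.3
ee_pos: [0.6332, 0.0946, 0.1411]
orientation: [0.671, -0.671, -0.223, 0.222]
contact_force: [3.2, 0.9, -2.7]
finger_gap: 0.0299
```

Emit:
move_arm([
  [[0,-0.1,0.02,0,2.5],[0,-0.1,0.02,0,2.5]],
])

```text
time: 5.5
ee_pos: [0.6331, 0.0947, 0.1421]
orientation: [-0.671, 0.671, 0.223, -0.222]
contact_force: [4.0, 1.6, -3.9]
finger_gap: 0.0296
```

Emit:
move_arm([
  [[0.05,-0.1,0.02,0,2.5],[0.05,-0.1,0.02,0,2.5]],
])

```text
time: 5.7
ee_pos: [0.633, 0.0949, 0.1429]
orientation: [-0.671, 0.671, 0.222, -0.222]
contact_force: [2.0, 0.5, -4.1]
finger_gap: 0.0298
```

Emit:
move_arm([
  [[0,-0.1,0.02,0,2.5],[0,-0.1,0.02,0,2.5]],
])

```text
time: 5.9
ee_pos: [0.6329, 0.095, 0.1439]
orientation: [-0.671, 0.671, 0.222, -0.222]
contact_force: [2.1, 0.2, -4.0]
finger_gap: 0.0301
```

Emit:
move_arm([
  [[0,-0.07,0.02,0,2.5],[0,-0.07,0.02,0,2.5]],
])

```text
time: 6.1
ee_pos: [0.6328, 0.0951, 0.1446]
orientation: [-0.671, 0.671, 0.223, -0.222]
contact_force: [3.9, 0.0, -3.2]
finger_gap: 0.0295
```

Emit:
move_arm([
  [[0,-0.08,0.02,0,2.5],[0,-0.08,0.02,0,2.5]],
])

```text
time: 6.3
ee_pos: [0.6327, 0.0953, 0.1454]
orientation: [-0.671, 0.671, 0.223, -0.222]
contact_force: [3.5, -1.2, -4.1]
finger_gap: 0.0299
```

Emit:
move_arm([
  [[0,-0.08,0.03,0,2.5],[0,-0.08,0.03,0,2.5]],
])

```text
time: 6.5
ee_pos: [0.6325, 0.0955, 0.1462]
orientation: [-0.671, 0.671, 0.223, -0.222]
contact_force: [4.0, -1.8, -3.9]
finger_gap: 0.0301
```

Emit:
move_arm([
  [[0,-0.08,0.03,0,2.5],[0,-0.08,0.03,0,2.5]],
])

```text
time: 6.7
ee_pos: [0.6323, 0.0958, 0.147]
orientation: [-0.671, 0.671, 0.223, -0.222]
contact_force: [4.9, -1.9, -2.4]
finger_gap: 0.0301
```

```bash
python3 s.py
python3 - <<'E'
from cell import *
import cv2
for c,(y,x) in dict(scene=(200,210)).items():
    im=cams.read_camera(c)["image"][y:y+100,x:x+120]; cv2.imwrite(f"pics/{c}2.png",cv2.resize(im,None,fx=6,fy=6,interpolation=2))
E
```

```text
6.7 [-0.03  0.62  1.19 -0.    1.33 -0.67] [0.6323 0.0958 0.147 ] [ 4.9  -1.86 -2.44] 0.030120369493448408 0.002923575595868755 [ 0.04469569 -5.29658905 -0.22278895]
```

View pics/scene2.png

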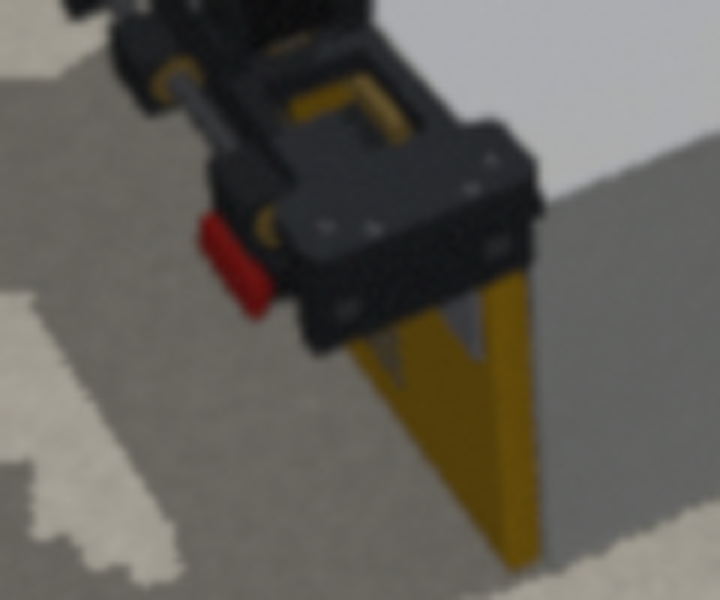

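The lip shows at full-frame (249,244), against about (249,251) when down. I'll quantify the lift from that.

```bash
cat > lip.py <<'E'
from h import *
from cell import cams
import sys
def c(im):
    m=masks(im)["red"].copy(); k=np.zeros_like(m); k[215:275,225:285]=1; p=np.argwhere(m&k)[:,::-1]; return p.mean(0),len(p)
d=cams.read_camera("scene")
print("before",c(cv2.imread("pics/scene0.png")),"now",c(d["image"]))
for a in range(0,27,4):
    A=np.radians(a); out=.004+.064*np.cos(A)
    print(a,(42*np.sin(A)).round(1),proj(d,[*grip(0,out),.138+.064*np.sin(A)]).round(1))
E
python3 lip.py
```

```text
before (array([248.55172414, 250.05172414]), 58) now (array([248.74285714, 242.42857143]), 35)
0 0.0 [[249.5 250.8]]
4 2.9 [[249.3 249. ]]
8 5.8 [[249.3 247.2]]
12 8.7 [[249.5 245.3]]
16 11.6 [[249.8 243.3]]
20 14.4 [[250.2 241.3]]
24 17.1 [[250.8 239.3]]
```

The paddle follows the tool: about 12 mm of lift by camera and by tool height alike. I'll keep lifting.

Emit:
move_arm([
  [[0.03,-0.08,0,0,2.5],[0.03,-0.08,0,0,2.5]],
])

```text
time: 7.0
ee_pos: [0.6323, 0.0959, 0.1476]
orientation: [-0.671, 0.671, 0.222, -0.223]
contact_force: [2.9, -3.4, -3.2]
finger_gap: 0.0297
```

Emit:
move_arm([
  [[0,-0.07,0,0,2.5],[0,-0.07,0,0,2.5]],
])

```text
time: 7.2
ee_pos: [0.6322, 0.0961, 0.1483]
orientation: [0.671, -0.671, -0.222, 0.223]
contact_force: [2.2, -2.3, -4.5]
finger_gap: 0.0298
```

Emit:
move_arm([
  [[0,-0.07,0.02,0,2.5],[0,-0.07,0.02,0,2.5]],
])

```text
time: 7.4
ee_pos: [0.632, 0.0963, 0.149]
orientation: [0.671, -0.671, -0.222, 0.223]
contact_force: [1.7, -2.3, -4.4]
finger_gap: 0.0299
```

Emit:
move_arm([
  [[0,-0.06,0.02,0,2.5],[0,-0.06,0.02,0,2.5]],
])

```text
time: 7.6
ee_pos: [0.6319, 0.0965, 0.1496]
orientation: [0.671, -0.671, -0.222, 0.223]
contact_force: [0.8, -3.0, -4.8]
finger_gap: 0.03
```

Emit:
move_arm([
  [[0,-0.06,0.02,0,2.5],[0,-0.06,0.02,0,2.5]],
])

```text
time: 7.8
ee_pos: [0.6319, 0.0966, 0.1501]
orientation: [0.671, -0.671, -0.222, 0.223]
contact_force: [-0.5, -2.5, -5.8]
finger_gap: 0.0297
```

```bash
python3 s.py; python3 lip.py
```

```text
7.8 [-0.03  0.62  1.19 -0.    1.34 -0.67] [0.6319 0.0966 0.1501] [-0.5  -2.48 -5.79] 0.029721496789604507 0.0030028926884058116 [ 0.03194255 -4.99430091 -0.31164933]
before (array([248.55172414, 250.05172414]), 58) now (array([249.74074074, 241.48148148]), 27)
0 0.0 [[249.5 250.8]]
4 2.9 [[249.3 249. ]]
8 5.8 [[249.3 247.2]]
12 8.7 [[249.5 245.3]]
16 11.6 [[249.8 243.3]]
20 14.4 [[250.2 241.3]]
24 17.1 [[250.8 239.3]]
```

Emit:
move_arm([
  [[0,-0.05,0,0,2.5],[0,-0.05,0,0,2.5]],
])

```text
time: 8.05
ee_pos: [0.6318, 0.0966, 0.1502]
orientation: [0.671, -0.671, -0.222, 0.223]
contact_force: [-0.3, -1.4, -7.5]
finger_gap: 0.0301
```

The tool stopped at z≈0.150 while the force rose to 7.5 N, so that is the hard stop. I'll back off about 1.2 mm, into the free band, then pull gently.

Emit:
move_arm([
  [[0,0.1,0,0,2.5],[0,0.15,0,0,2.5],[0,0.15,0,0,2.5]],
])

```text
time: 8.35
ee_pos: [0.6319, 0.0966, 0.1497]
orientation: [-0.671, 0.671, 0.222, -0.222]
contact_force: [-4.0, -4.0, -1.0]
finger_gap: 0.0299
```

Emit:
move_arm([
  [[0,0,-0.1,0,2.5],[0,0,-0.2,0,2.5],[0,0,-0.3,0,2.5],[0,0,-0.3,0,2.5]],
])

```text
time: 8.75
ee_pos: [0.633, 0.0944, 0.149]
orientation: [0.672, -0.671, -0.222, 0.223]
contact_force: [-6.8, -1.9, -1.8]
finger_gap: 0.0302
```

Emit:
move_arm([
  [[-0.1,0,-0.15,0.01,2.5],[-0.15,0,-0.3,0.02,2.5],[-0.2,0,-0.45,0.03,2.5],[-0.2,0,-0.45,0.03,2.5]],
])

```text
time: 9.15
ee_pos: [0.6348, 0.0893, 0.1491]
orientation: [0.675, -0.674, -0.212, 0.212]
contact_force: [-5.0, -0.6, -2.9]
finger_gap: 0.0299
```

```bash
cat > door.py <<'E'
from h import *
from cell import *
st=get_state(); p=st["ee_pos"][:2]-H
a0=np.arctan2(*(grip(0,.043)-H)[::-1]); print("th from tool",a0-np.arctan2(p[1],p[0]),"radius",np.hypot(*p),"yaw err to that",yaw_need(st,a0-np.arctan2(p[1],p[0])),"z",st["ee_pos"][2],"cf",st["contact_force"].round(1),"t",st["time"],"q",st["q"].round(2))
s=cams.read_camera("scene"); t=cams.read_camera("top")
cv2.imwrite("pics/ds.png",s["image"]);cv2.imwrite("pics/dt.png",t["image"])
E
python3 door.py; cp pics/ds.png pics/s3.png; python3 -c "
import cv2;im=cv2.imread('pics/s3.png')[170:320,200:320];cv2.imwrite('pics/s3c.png',cv2.resize(im,None,fx=4,fy=4))"
```

```text
th from tool 0.04702882499132044 radius 0.16555456218353382 yaw err to that 0.019203528797272496 z 0.14913341873134145 cf [-5.  -0.6 -2.9] t 9.15 q [-0.04  0.62  1.18  0.    1.34 -0.65]
```

View pics/s3c.png

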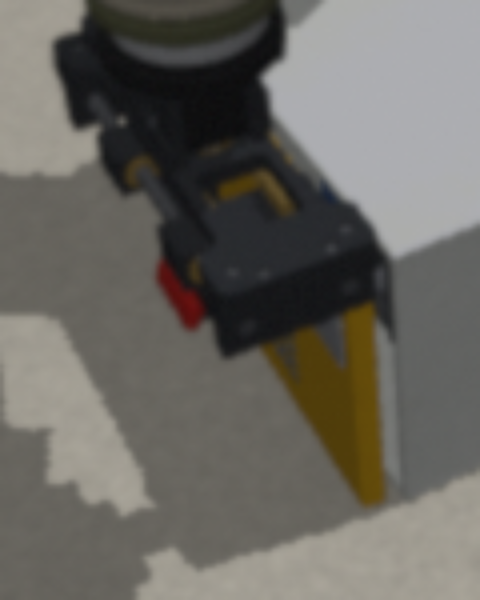

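A gap along the free edge at crop (385,450) shows the door has parted from the locker. Next I'll follow the arc.

```bash
cat > arc.py <<'E'
from h import *
from cell import get_state
import sys
dth,n=float(sys.argv[1]),int(sys.argv[2]); st=get_state(); R=toolR(st); p=st["ee_pos"][:2]-H
a=np.arctan2(p[1],p[0]); a0=np.arctan2(*(grip(0,.043)-H)[::-1]); th=a0-a; rad=np.hypot(*p) if len(sys.argv)<4 else float(sys.argv[3])
ye=yaw_need(st,th); print(th,rad,ye)
for k in range(1,n+1):
    f=k/n; A=a-dth*f; w=H+rad*np.array([np.cos(A),np.sin(A)])
    d=R.T@np.array([*(w-st["ee_pos"][:2]),0])*100
    print([round(d[0],2),0,round(d[2],2),round(dth*f+ye*min(1,2*f),3),2.5])
E
python3 arc.py .36 12
```

```text
0.046897089742136744 0.16555224067528573 0.019352226215157753
[np.float64(-0.15), 0, np.float64(-0.47), np.float64(0.033), 2.5]
[np.float64(-0.3), 0, np.float64(-0.95), np.float64(0.066), 2.5]
[np.float64(-0.48), 0, np.float64(-1.41), np.float64(0.1), 2.5]
[np.float64(-0.67), 0, np.float64(-1.87), np.float64(0.133), 2.5]
[np.float64(-0.87), 0, np.float64(-2.32), np.float64(0.166), 2.5]
[np.float64(-1.08), 0, np.float64(-2.77), np.float64(0.199), 2.5]
[np.float64(-1.31), 0, np.float64(-3.21), np.float64(0.229), 2.5]
[np.float64(-1.55), 0, np.float64(-3.65), np.float64(0.259), 2.5]
[np.float64(-1.8), 0, np.float64(-4.07), np.float64(0.289), 2.5]
[np.float64(-2.07), 0, np.float64(-4.49), np.float64(0.319), 2.5]
[np.float64(-2.35), 0, np.float64(-4.9), np.float64(0.349), 2.5]
[np.float64(-2.64), 0, np.float64(-5.31), np.float64(0.379), 2.5]
```

Emit:
move_arm([
  [[-0.15,0,-0.3,0.03,2.5],[-0.3,0,-0.7,0.06,2.5],[-0.5,0,-1.15,0.09,2.5],[-0.7,0,-1.6,0.12,2.5],[-0.9,0,-2.05,0.15,2.5],[-1.05,0,-2.4,0.175,2.5],[-1.05,0,-2.4,0.175,2.5]],
])

```text
time: 9.95
ee_pos: [0.6411, 0.0628, 0.1496]
orientation: [-0.69, 0.691, 0.153, -0.151]
contact_force: [5.4, 0.3, -2.7]
finger_gap: 0.0297
```

```bash
python3 door.py;python3 arc.py .36 12
```

```text
th from tool 0.21205336060529636 radius 0.16528118559987218 yaw err to that 0.00748979880847811 z 0.14962206541333825 cf [ 5.4  0.3 -2.7] t 9.95 q [-0.09  0.63  1.17 -0.    1.34 -0.52]
0.21043787580357062 0.1652901182609465 0.006835596657916554
[np.float64(-0.14), 0, np.float64(-0.48), np.float64(0.031), 2.5]
[np.float64(-0.29), 0, np.float64(-0.95), np.float64(0.062), 2.5]
[np.float64(-0.46), 0, np.float64(-1.41), np.float64(0.093), 2.5]
[np.float64(-0.64), 0, np.float64(-1.88), np.float64(0.125), 2.5]
[np.float64(-0.84), 0, np.float64(-2.33), np.float64(0.156), 2.5]
[np.float64(-1.04), 0, np.float64(-2.78), np.float64(0.187), 2.5]
[np.float64(-1.27), 0, np.float64(-3.22), np.float64(0.217), 2.5]
[np.float64(-1.5), 0, np.float64(-3.66), np.float64(0.247), 2.5]
[np.float64(-1.75), 0, np.float64(-4.09), np.float64(0.277), 2.5]
[np.float64(-2.01), 0, np.float64(-4.51), np.float64(0.307), 2.5]
[np.float64(-2.29), 0, np.float64(-4.93), np.float64(0.337), 2.5]
[np.float64(-2.57), 0, np.float64(-5.33), np.float64(0.367), 2.5]
```

Emit:
move_arm([
  [[-0.1,0,-0.45,0.03,2.5],[-0.25,0,-0.95,0.06,2.5],[-0.4,0,-1.4,0.09,2.5],[-0.6,0,-1.9,0.125,2.5],[-0.8,0,-2.35,0.155,2.5],[-1.0,0,-2.8,0.185,2.5],[-1.22,0,-3.2,0.215,2.5],[-1.46,0,-3.65,0.245,2.5],[-1.7,0,-4.1,0.275,2.5],[-1.97,0,-4.5,0.305,2.5],[-2.25,0,-4.9,0.335,2.5],[-2.5,0,-5.3,0.365,2.5]],
])

```text
time: 11.25
ee_pos: [0.6403, 0.0041, 0.1495]
orientation: [-0.706, 0.707, 0.024, -0.023]
contact_force: [5.0, -1.7, -2.5]
finger_gap: 0.0299
```

```bash
python3 door.py;python3 arc.py .42 12 .165
```

```text
th from tool 0.5689920918782195 radius 0.16543467641156293 yaw err to that -0.0010458785687719185 z 0.149549873458422 cf [ 5.  -1.7 -2.5] t 11.25 q [-0.18  0.62  1.19 -0.    1.33 -0.24]
0.5721545694506323 0.165 0.0017366013791333401
[np.float64(-0.21), 0, np.float64(-0.54), np.float64(0.035), 2.5]
[np.float64(-0.39), 0, np.float64(-1.09), np.float64(0.071), 2.5]
[np.float64(-0.59), 0, np.float64(-1.63), np.float64(0.106), 2.5]
[np.float64(-0.8), 0, np.float64(-2.17), np.float64(0.141), 2.5]
[np.float64(-1.04), 0, np.float64(-2.69), np.float64(0.176), 2.5]
[np.float64(-1.29), 0, np.float64(-3.21), np.float64(0.212), 2.5]
[np.float64(-1.57), 0, np.float64(-3.72), np.float64(0.247), 2.5]
[np.float64(-1.86), 0, np.float64(-4.22), np.float64(0.282), 2.5]
[np.float64(-2.17), 0, np.float64(-4.71), np.float64(0.317), 2.5]
[np.float64(-2.49), 0, np.float64(-5.19), np.float64(0.352), 2.5]
[np.float64(-2.83), 0, np.float64(-5.65), np.float64(0.387), 2.5]
[np.float64(-3.19), 0, np.float64(-6.11), np.float64(0.422), 2.5]
```

View pics/ds.png

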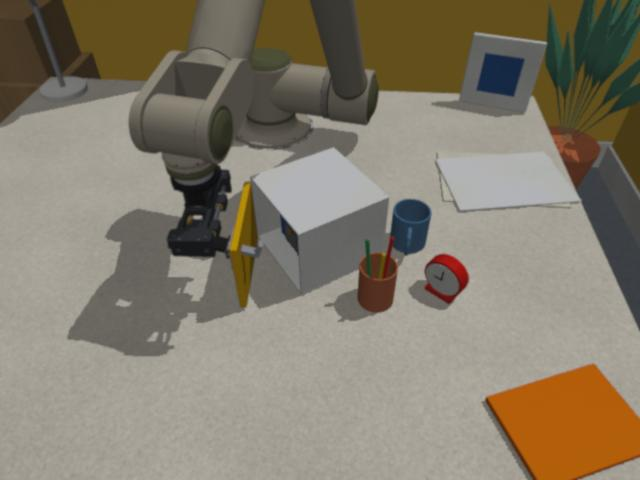

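The door is open by about 33°, with its free edge at (243,300), and the bystanders are unmoved. I'll carry on.

Emit:
move_arm([
  [[-0.15,0,-0.5,0.035,2.5],[-0.33,0,-1.05,0.07,2.5],[-0.53,0,-1.6,0.105,2.5],[-0.75,0,-2.15,0.14,2.5],[-1.0,0,-2.7,0.175,2.5],[-1.25,0,-3.2,0.21,2.5],[-1.5,0,-3.7,0.245,2.5],[-1.8,0,-4.2,0.28,2.5],[-2.1,0,-4.7,0.315,2.5],[-2.45,0,-5.2,0.35,2.5],[-2.8,0,-5.65,0.385,2.5],[-3.15,0,-6.1,0.42,2.5]],
])

```text
time: 12.55
ee_pos: [0.6133, -0.0595, 0.1496]
orientation: [-0.696, 0.697, -0.123, 0.125]
contact_force: [8.3, -5.5, -2.7]
finger_gap: 0.0303
```

```bash
python3 door.py;python3 arc.py .42 12 .165
```

```text
th from tool 0.9896801615986233 radius 0.1656433879429426 yaw err to that -0.0010894366599183414 z 0.14964125616266316 cf [ 8.3 -5.5 -2.7] t 12.55 q [-0.29  0.58  1.26 -0.    1.29  0.07]
0.9925708397965136 0.165 0.0015087234122710402
[np.float64(-0.23), 0, np.float64(-0.54), np.float64(0.035), 2.5]
[np.float64(-0.41), 0, np.float64(-1.09), np.float64(0.071), 2.5]
[np.float64(-0.61), 0, np.float64(-1.63), np.float64(0.106), 2.5]
[np.float64(-0.82), 0, np.float64(-2.16), np.float64(0.141), 2.5]
[np.float64(-1.06), 0, np.float64(-2.69), np.float64(0.176), 2.5]
[np.float64(-1.31), 0, np.float64(-3.21), np.float64(0.212), 2.5]
[np.float64(-1.59), 0, np.float64(-3.72), np.float64(0.247), 2.5]
[np.float64(-1.88), 0, np.float64(-4.22), np.float64(0.282), 2.5]
[np.float64(-2.18), 0, np.float64(-4.7), np.float64(0.317), 2.5]
[np.float64(-2.51), 0, np.float64(-5.18), np.float64(0.352), 2.5]
[np.float64(-2.85), 0, np.float64(-5.65), np.float64(0.387), 2.5]
[np.float64(-3.21), 0, np.float64(-6.1), np.float64(0.422), 2.5]
```

Emit:
move_arm([
  [[-0.05,0,-0.5,0.035,2.5],[-0.2,0,-1.05,0.07,2.5],[-0.4,0,-1.6,0.105,2.5],[-0.62,0,-2.15,0.14,2.5],[-0.87,0,-2.7,0.175,2.5],[-1.12,0,-3.2,0.21,2.5],[-1.4,0,-3.7,0.245,2.5],[-1.7,0,-4.2,0.28,2.5],[-2.0,0,-4.7,0.315,2.5],[-2.35,0,-5.2,0.35,2.5],[-2.7,0,-5.65,0.385,2.5],[-3.05,0,-6.1,0.42,2.5]],
])

```text
time: 13.85
ee_pos: [0.5632, -0.1063, 0.1496]
orientation: [-0.654, 0.655, -0.266, 0.268]
contact_force: [5.0, -7.2, -2.4]
finger_gap: 0.0301
```

```bash
python3 door.py;python3 arc.py .12 4
```

```text
th from tool 1.4063618028331732 radius 0.16586282957924303 yaw err to that -0.004456104072830369 z 0.14959178728440195 cf [ 5.  -7.2 -2.4] t 13.85 q [-0.39  0.51  1.39 -0.    1.23  0.38]
1.40870194307977 0.16586518480635862 -0.002203736204594353
[np.float64(-0.14), 0, np.float64(-0.48), np.float64(0.029), 2.5]
[np.float64(-0.28), 0, np.float64(-0.95), np.float64(0.058), 2.5]
[np.float64(-0.45), 0, np.float64(-1.42), np.float64(0.088), 2.5]
[np.float64(-0.63), 0, np.float64(-1.89), np.float64(0.118), 2.5]
```

View pics/ds.png

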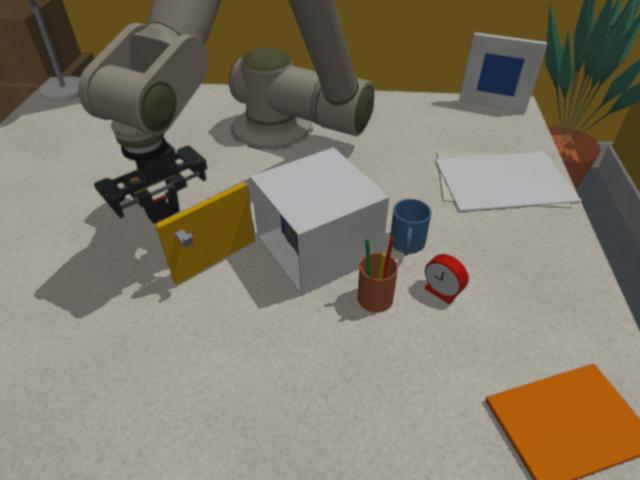

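The door is at about 81°. I'll go on to about 87°, settle, lower the paddle and then release.

Emit:
move_arm([
  [[0,0,-0.4,0.03,2.5],[-0.15,0,-0.85,0.055,2.5],[-0.3,0,-1.2,0.08,2.5],[-0.4,0,-1.5,0.095,2.5],[-0.45,0,-1.6,0.1,2.5],[-0.45,0,-1.6,0.1,2.5],[-0.45,0,-1.6,0.1,2.5]],
])

```text
time: 14.65
ee_pos: [0.5486, -0.1141, 0.1495]
orientation: [-0.641, 0.641, -0.298, 0.299]
contact_force: [3.5, -5.6, -2.5]
finger_gap: 0.0299
```

Emit:
move_arm([
  [[0,0.3,-0.1,0,2.5],[0,0.6,-0.18,0,2.5],[0,0.9,-0.23,0,2.5],[0,1.2,-0.26,0,2.5],[0,1.4,-0.27,0,2.5],[0,1.4,-0.27,0,2.5],[0,1.4,-0.27,0,2.5]],
])

```text
time: 15.35
ee_pos: [0.5469, -0.1154, 0.1363]
orientation: [-0.641, 0.641, -0.298, 0.299]
contact_force: [0.8, -4.4, 5.5]
finger_gap: 0.03
```

```bash
python3 door.py
```

```text
th from tool 1.5187721001761496 radius 0.1663980920207084 yaw err to that 0.010384712658773276 z 0.1362704884336695 cf [ 0.8 -4.4  5.5] t 15.35 q [-0.42  0.51  1.45 -0.    1.18  0.45]
```

Emit:
move_arm([
  [[0,-0.08,0,0,3],[0,-0.08,0,0,3.4],[0,-0.08,0,0,4],[0,-0.08,0,0,5],[0,-0.08,0,0,6.5],[0,-0.08,0,0,8],[0,-0.08,0,0,8],[0,-0.08,0,0,8]],
])

```text
time: 16.25
ee_pos: [0.5466, -0.1149, 0.136]
orientation: [0.641, -0.641, 0.298, -0.298]
contact_force: [0.1, 0.2, 0.2]
finger_gap: 0.0777
```

Emit:
move_arm([
  [[0,-0.5,0,0,8],[0,-1.5,0,0,8],[0,-3,0,0,8],[0,-5,0,0,8],[0,-7.5,0,0,8],[0,-10,0,0,8],[0,-12,0,0,8],[0,-12,-3,0,8],[0,-12,-7,0,8],[0,-12,-11,0,8],[0,-12,-14,0,8],[0,-12,-14,0,8]],
])

```text
time: 17.45
ee_pos: [0.4378, -0.2068, 0.2572]
orientation: [-0.64, 0.641, -0.299, 0.299]
contact_force: [-0.8, 0.4, -0.2]
finger_gap: 0.0802
```

```bash
python3 door.py
python3 - <<'E'
from h import *
from cell import *
for c,z,o in (("scene",.045,"mug pencil_pot clock".split()),("top",.09,"mug pencil_pot clock".split())):
    d=cams.read_camera(c)
    for t in o: print(c,t,models.look_for(c,t)[:1])
# door angle from top yellow strip
m=masks(d["image"])["yellow"].astype(np.uint8); n,l,st,_=cv2.connectedComponentsWithStats(m); k=1+np.argmax(st[1:,4]); print(st[k]); w=unproj(d,np.argwhere(l==k)[:,::-1],.165)[:,:2].astype(np.float32); print(cv2.boxPoints(cv2.minAreaRect(w)))
E
```

```text
th from tool 2.109477812006558 radius 0.2462250237341251 yaw err to that 0.5990707267128925 z 0.25716239982317735 cf [-0.8  0.4 -0.2] t 17.45 q [-0.69  0.26  1.46 -0.    1.42  0.19]
scene mug [{'box': [390.2, 198.8, 431.6, 254.1], 'confidence': 0.83}]
scene pencil_pot []
scene clock [{'box': [426.3, 254.9, 467.5, 305.5], 'confidence': 0.87}]
top mug [{'box': [194.5, 278.1, 253.9, 347.0], 'confidence': 0.65}]
top pencil_pot []
top clock [{'box': [168.6, 217.7, 216.9, 262.3], 'confidence': 0.61}]
[ 440  220  101   86 1063]
[[ 0.47890064  0.036162  ]
 [ 0.6044124  -0.11264636]
 [ 0.61411715 -0.1044609 ]
 [ 0.48860544  0.04434747]]
```

View pics/ds.png

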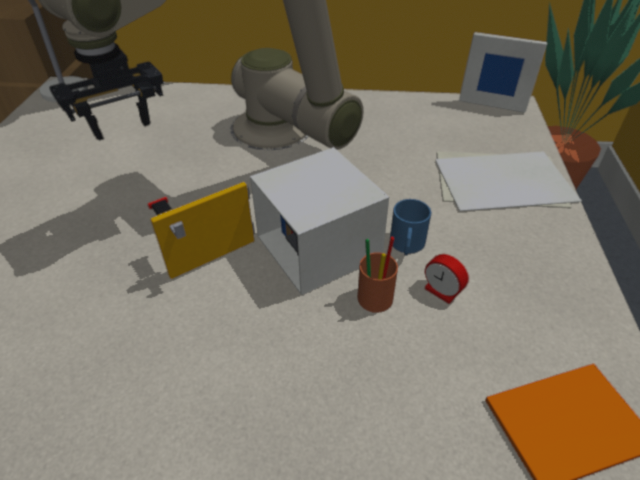

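View pics/dt.png

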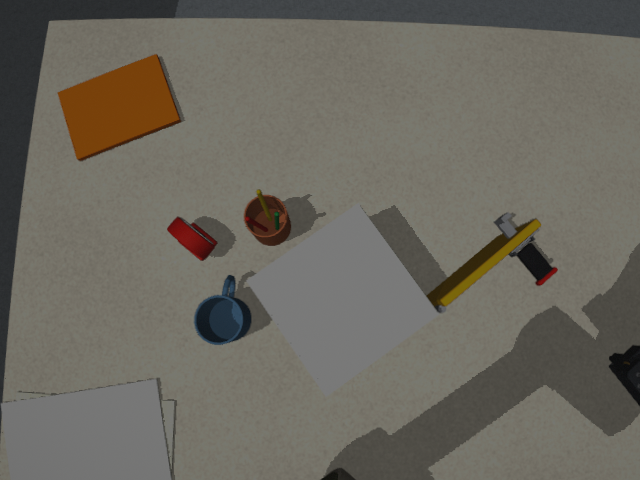

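The door stands at about 86°, the gripper is clear, and the pot at (267,220), clock and mug are where they began. Next a brief settle and a stillness check, then I hand in.

Emit:
move_arm([
  [[0,0,0,0,8],[0,0,0,0,8],[0,0,0,0,8],[0,0,0,0,8],[0,0,0,0,8]],
])

```text
time: 18.45
ee_pos: [0.4396, -0.2052, 0.2561]
orientation: [-0.641, 0.641, -0.298, 0.298]
contact_force: [-0.4, -0.7, 0.7]
finger_gap: 0.0799
```

Run:
```python
from h import *
from cell import *
d=cams.read_camera("top"); o=cv2.imread("pics/dt.png")
m=masks(d["image"])["yellow"].astype(np.uint8); n,l,st,_=cv2.connectedComponentsWithStats(m); k=1+np.argmax(st[1:,4]); w=unproj(d,np.argwhere(l==k)[:,::-1],.165)[:,:2].astype(np.float32); b=cv2.boxPoints(cv2.minAreaRect(w)); v=b[1]-b[0]; print(36.5-np.degrees(np.arctan2(v[1],v[0])))
a=cv2.imread("pics/top0.png")[190:350,165:292].astype(int); print(abs(a-d["image"][190:350,165:292]).mean())
print(workorder.close_job())
```

```text
86.354195
1.2759350393700788
the job is handed in; nothing more can be done
None
```

The locker door now stands open by itself at about 86° (1.51 rad). The job was handed in at about 18.5 s of the 59 s allowed; it reports no verdict.

- **Latch:** I held the tab at 10 N and lifted it in steps of about 1 mm or less until the hard stop showed. The force at the wrist rose to about 7.5 N there. I backed off by about 0.5–1 mm and pulled gently. The door came free, and I kept the paddle up for the whole swing.
- **Swing and release:** I swung the door at roughly 0.3–0.35 rad/s, lowered the paddle, let go and withdrew the gripper.
- **Door at the end:** The top camera gave the same door angle, 86.4°, in two pictures about 1 s apart. The force reading on the tool was near zero.
- **Bystanders:** The mug and clock were found within 3 pixels of their first places. The networks missed the pencil pot in the last pictures. I judged it unmoved by eye, and the picture of all three was almost identical to the first.

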